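# Let a tin out of the rocker dispenser

## Robot

A 7-joint arm with a two-finger parallel gripper is mounted at the origin on a cart in front of the work surface, level with it; the furniture and walls round the work are solid. World frame = base frame: x ahead of the robot, y to its left, z up, the work surface at z = 0. Lengths are in m, angles in rad, forces in N, time in s.
With the tool pointing down it reaches from about 0.35 to 0.9 m from the base axis. Payload 7.2 kg.
Tool frame: the origin (TCP) lies at the very end of the fingers, on their centre line; the grasp point (between the pads) lies 19 mm behind it (tcp_to_grasp is the distance from the TCP to the grasp point, in m); z points along the fingers, y is the line along which they close (so a half turn about z gives the same grasp; the last joint's range is limited). The gripper opens to 88 mm and grips with 3 to 60 N. Pads are 20 mm wide; open, the fingers measure 115 mm over their backs; the gripper's body (75 mm by 178 mm) begins 61 mm behind the grasp point.
Start: joints at [-1.404, 0.411, -0.013, 1.596, 0.006, 1.134, -0.082], TCP at [0.145, 0.608, 0.223] pointing down, gripper open.
Joint ranges: [-2.95, 2.95], [-0.29, 1.99], [-1.47, 1.44], [0.14, 2.54], [-1.03, 4.17], [0.13, 1.85], [-2.86, 2.86]. Speed limits (rad/s): [2.39, 2.39, 3.01, 3.01, 3.14, 3.14, 3.14].

## Interface

Orientations are given as a unit quaternion [x, y, z, w].
In Python, from cell import get_obs, read_camera, finish_job, tcp_to_grasp gives the robot as it stands. The module is installed in compiled form; this text tells all that it offers.
- The arm moves only by the tool servo_tool, never from a script. Its arguments are lists of equal length, an entry for each row: "travel": the shift along the tool's x, y, z each as a share of 500 mm, from -1 to 1, a list of three; "rotation": the turn, a rotation vector about the tool's x, y, z each as a share of pi rad, from -1 to 1, a list of three. In form: {"travel": [[x, y, z], ...], "rotation": [[ax, ay, az], ...]}. A call has exactly 5 rows; each row is the pose to reach, as a shift and turn from the pose commanded when the call began, along the tool's axes at that moment, turning the shorter way round; what a row does not reach only later rows make up. A row lasts 1/8 s, in which the tool goes at most 62.5 mm and 10.7 degrees, less where a joint would pass 70% of its speed; a pose out of reach is approached as far as the arm can. A call with a number of a shift or a turn outside -1 to 1 is refused whole. A call with a gripper value outside its range is refused whole. "jaw" is the gripper command: -1 is fully open, 1 is shut, values between are in proportion, set as the call begins (left out, the last holds). The fingers move at their own pace and stop on an object; the grip force is fixed at half the most. Time passes only in rows, so rows that repeat a pose let the fingers close, or fill a call up. It gives the time, the measured TCP pose, the force, the opening and the grip force at its end, in the units of the state.
- get_obs(): the state, without advancing time (a new reading comes with each control period).
- read_camera(name): name is "side" or "top" or "wrist"; returns a dict with "pixels" (384x512x3 uint8, red, green, blue), "K" (3x3 intrinsics, pixels), "rvec" (rotation vector, rad) and "tvec" (3), from world to camera coordinates, as OpenCV has them; the wrist camera has in their place "hand_eye" (4x4, takes a point from camera to tool coordinates, whose origin is the TCP and whose axes are the flange's). Camera axes: x right, y down, z forward; pixel columns grow to the right and rows downward; lengths in m; the calibration is good to about 2 mm. The wrist camera is an equidistant fisheye: a pixel r from the principal point sees the ray r / f radians off the axis. A picture is of the moment at which its call begins: read the wrist's pose just before it. There is no depth.
- finish_job(): hands the job in; it is judged then, once.
The state is a dict: "time_s": time; "q": joint angles; "qvel": joint speeds; "effort": joint torques, N m; "position": TCP position; "orientation": TCP orientation; "contact_force": force on the tool from outside, world axes, zero at the start; "wrist_torque": the same for the moment, N m; "width": finger opening in m; "grip_force": force on a finger pad.
Only numpy, scipy, OpenCV 4.12 (cv2) and the standard library are available. Lean on these libraries where they do the work, as an engineer would, in place of code of your own. Each camera call takes 0.05 s, during which the arm holds its last target. There are 200 camera calls.

## Task

The kitchen timer is in the way of the tin dispenser: push it along the worktop, without lifting it, sideways completely off the dispenser's base plate, so that it still stands upright. Then press the rocker's paddle down with the fingertips and keep it down until the tin has rolled out under the raised gate to the end stop, and let the paddle come up again so that the gate shuts. Never touch the tin itself, and leave everything else where it stands.

Things in the scene. Friction and masses are not known exactly. Their poses are not given: they have to be found in the camera images.
- dispenser: Fixed tin dispenser, pale wood and steel, 290 x 90 mm on its base plate. Origin on the worktop under the chute's centre line; -x is the outlet, z up. Wooden cheeks 58 mm high (outside faces y = +/-38 mm, x -5 to 130 mm) flank a steel chute 66 mm wide that slopes down 12 degrees to -x and meets the worktop at x = -20 mm. A pivot fork 124 mm high stands at x = 110, y = 51 mm.
- landing (a point): Middle of the flat landing, on the worktop (dispenser x = -80 mm, y = 0; dispenser's axes). It runs 120 mm from the chute's foot to the face of the upright wooden end stop (x = -140 mm, 48 mm high, 90 mm wide) and is open to both sides. The steel base plate is under 1 mm thick, so things stand at z = 0; its long edges lie at y = +/-45 mm.
- gate (a point): Middle of the round bar (8 mm thick) at the lower edge of the gate, the aluminium flap that crosses the chute on the front end of the rocker. At rest it is at dispenser x = 20 mm, 66 mm up, and holds the tin back; it rises about 39 mm when the paddle is fully pressed.
- rocker (a joint): Rocking lever, rad: 0 at rest (gate down), 0.42 fully pressed (hard stop). Axis along the dispenser's y through the fork, x = 110, z = 115 mm; paddle on the rear end, gate on the front end. A spring shuts it: the paddle needs about 3 N to start and 5.5 N at the end. With the gate up the tin takes 1 to 2 s to roll out; it slips under from about 0.25 rad.
- paddle (a point): Middle of the top of the paddle, a grey plate 50 mm (x) by 70 mm (y), 6 mm thick, behind the chute at dispenser x = 220, y = 20, z = 128 mm at rest. It moves with the rocker: fully pressed it is about 45 mm lower and tilted 0.42 rad, rear edge lowest. Press straight down near its middle; nothing is beneath it.
- tin_centre (a point): Centre of the tin, 75 mm in diameter and 58 mm long, 0.26 kg. It lies on its side across the chute (its z axis along the dispenser's y), waiting against the gate with its centre about 56 mm above the worktop and at dispenser x = 60 mm. After rolling out it lies on the landing with its centre 38 mm up.
- timer_centre (a point): Centre of the kitchen timer (half-way up, 25 mm above the worktop), a round white timer 61 mm in diameter and 49 mm high with a narrower dial on top, loose, standing upright on the landing. Its z axis points up.
- salt_shaker: Bystander: salt shaker 44 mm in diameter, 90 mm high, standing beside the chute; origin at the centre of its underside.
- capsule_a: Bystander: coffee capsule 37 mm in diameter, 29 mm high, standing behind the paddle; origin at the centre of its underside.
- capsule_b: Bystander: coffee capsule 37 mm in diameter, 29 mm high, to the right; origin at the centre of its underside.
- pepper_mill: Bystander: wooden pepper mill 58 mm in diameter, 130 mm high, to the right; origin at the centre of its underside.
- spice_jar: Bystander: spice jar 45 mm in diameter, 106 mm high, at the front left; origin at the centre of its underside.

How it is judged:
On the way, in this order (a step that is already met when the one before it is completed fails the run):
1. the timer stands upright on the worktop, off the base plate at either side, with the tin still behind the gate ((y of timer_centre in the frame of dispenser above 0.072 m or y of timer_centre in the frame of dispenser below -0.072 m) and angle between timer_centre's own z axis and vertical below 0.2 rad and height (world z) of timer_centre above 0.015 m and x of tin_centre in the frame of dispenser above 0.05 m), for 0.2 s.
2. the paddle is pressed and the gate rises (rocker above 0.12 rad) (value of joint rocker above 0.12 rad), for 0.1 s.
3. the tin has rolled out to the end stop while the paddle is kept down (x of tin_centre in the frame of dispenser below -0.085 m and value of joint rocker above 0.15 rad), for 0.1 s.
At the end, for the whole second after the job is handed in: The tin rests on the landing between chute and end stop (centre within 30 mm of the centre line, under 46 mm up, under 0.05 m/s), the rocker is back under 0.04 rad, and the timer stands upright and at rest on the worktop, its centre 72 mm or more from the dispenser's centre line ((y of timer_centre in the frame of dispenser above 0.072 m or y of timer_centre in the frame of dispenser below -0.072 m) and angle between timer_centre's own z axis and vertical below 0.2 rad and height (world z) of timer_centre above 0.015 m and x of tin_centre in the frame of dispenser between -0.145 and -0.04 m and y of tin_centre in the frame of dispenser between -0.03 and 0.03 m and height (world z) of tin_centre below 0.046 m and linear speed of tin below 0.05 m/s and linear speed of timer below 0.03 m/s and value of joint rocker below 0.04 rad); the robot touches nothing.
It fails at once if the robot touches the tin (contact force between any of the arm, the fingers and tin above 0.5 N).
It fails at once if the timer is lifted off the worktop (centre above 40 mm) or falls over (height (world z) of timer_centre above 0.04 m or angle between timer_centre's own z axis and vertical above 0.7 rad).
It fails at once if the tin hits the timer (contact force between tin and timer above 0.3 N).
It fails at once if the tin is lifted (centre above 80 mm) (height (world z) of tin_centre above 0.08 m).
It fails at once if a bystander is moved by more than 25 mm or knocked over (distance of any of salt_shaker, capsule_a, capsule_b, pepper_mill, spice_jar from where it was at the start of the episode above 0.025 m or angle between any of salt_shaker, capsule_a, capsule_b, pepper_mill, spice_jar's own z axis and vertical above 0.4 rad).
It also fails if it takes over 56 s, if anything falls off the work surface, if the arm or the gripper's body presses on something with over 40 N, if the wrist force passes 120 N, or if a joint passes its speed limit or range.

## Working session

There is one attempt and no reset: what is moved stays moved. The work goes in short steps, Python scripts to look and compute and a tool call to move; the robot and the scene stay as the last step left them, time stands still between calls to the robot, and variables do not carry over. Pictures are saved under pics/ and viewed, at most 10 in all, crops included, and the job is handed in when it is done.

Besides the shell and the picture viewer there is one more tool, called as a command line: name --argument value ..., lists and objects as JSON in quotes. servo_tool: Moves the arm, as the interface text tells. Its arguments: {"type":"object","properties":{"travel":{"type":"array","items":{"type":"array","items":{"type":"number"}}},"rotation":{"type":"array","items":{"type":"array","items":{"type":"number"}}},"jaw":{"type":"number"}},"required":["travel","rotation"]}

```bash
mkdir -p pics; python3 - <<'E'
from cell import *
import cv2,numpy as np
o=get_obs();print(o['time_s'],o['position'],o['orientation'],o['width'],tcp_to_grasp if not callable(tcp_to_grasp) else tcp_to_grasp())
for n in('top','side'):
    c=read_camera(n);cv2.imwrite(f'pics/{n}.png',c['pixels'][:,:,::-1]);np.savez(f'{n}.npz',**{k:c[k] for k in('K','rvec','tvec')})
    R=cv2.Rodrigues(c['rvec'])[0];print(n,c['K'].tolist(),(-R.T@c['tvec']).tolist(),R.tolist())
E
```

```text
0.0 [0.14530628 0.60734627 0.22179587] [ 1.17110996e-01  9.93118496e-01 -8.16530588e-04 -3.15824979e-05] 0.08776728758619723 0.0187
top [[383.1080123986324, 0.0, 251.71587957852563], [0.0, 383.1080123986324, 201.1000461376877], [0.0, 0.0, 1.0]] [0.3506252279288321, 0.003565157405636408, 1.3884819671023816] [[-0.017499670355245245, -0.9998457854092131, 0.0014720519322324876], [-0.9950736849018744, 0.017272420695087276, -0.09762184744787762], [0.09758136683436307, -0.003173150290381385, -0.9952224916891559]]
side [[375.5430415115716, 0.0, 255.8086635868303], [0.0, 375.5430415115716, 191.8277048388379], [0.0, 0.0, 1.0]] [0.48535698803995303, 1.0102361660965666, 0.6159004237646388] [[-0.9995776689039528, 0.02650020413652346, 0.011925728877608907], [0.0010845786306015598, 0.4441170796031715, -0.8959681039489875], [-0.029039757535724922, -0.8955767743669285, -0.4439582567052829]]
```

View pics/top.png

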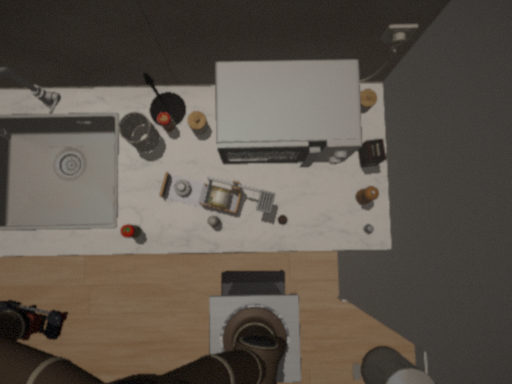

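View pics/side.png

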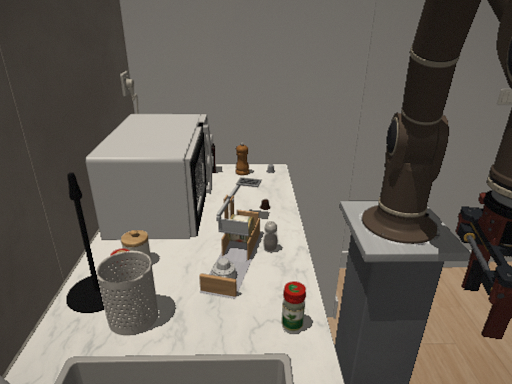

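The top view shows the dispenser at about (165..275, 175..215) px: end stop on the left (+y), paddle on the right, timer at (183,187). The microwave is close behind it. I'll enlarge that region.

```bash
python3 - <<'E'
import cv2
a=cv2.imread('pics/top.png')[160:250,150:300]
cv2.imwrite('pics/topc.png',cv2.resize(a,None,fx=5.3333,fy=5.3333,interpolation=cv2.INTER_CUBIC))
b=cv2.imread('pics/side.png')[160:310,180:320]
cv2.imwrite('pics/sidec.png',cv2.resize(b,None,fx=4,fy=4,interpolation=cv2.INTER_CUBIC))
E
```

```text
(no output)
```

View pics/topc.png

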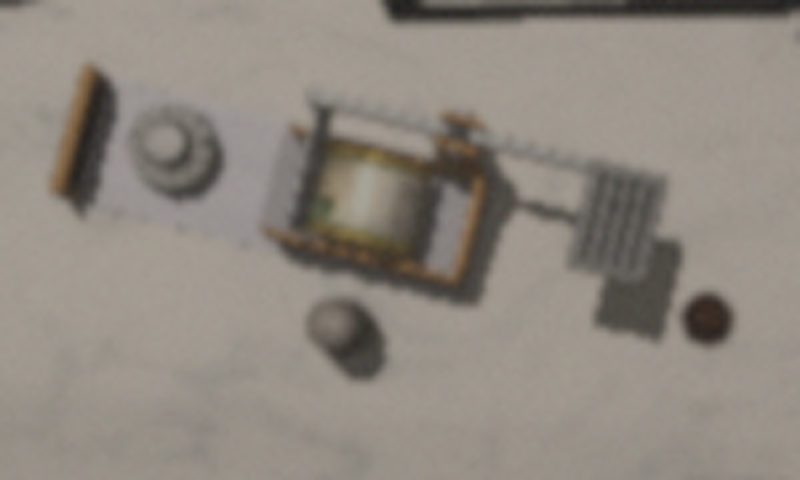

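View pics/sidec.png

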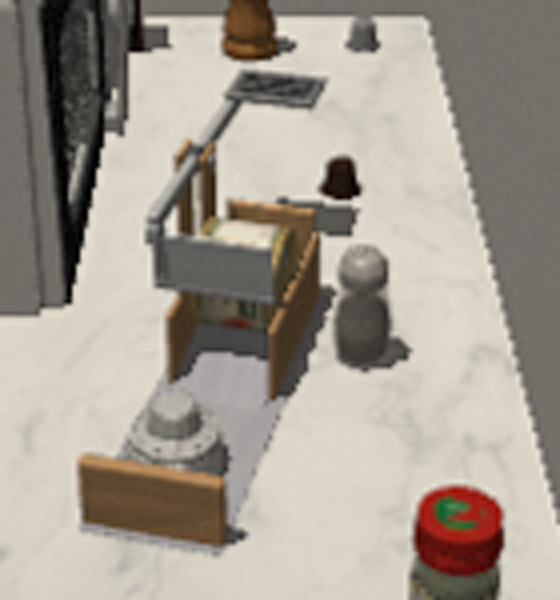

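The crops show the timer at top-crop (175,152), the stop's top at (75,130), the paddle centre at (620,220), the fork at (460,135) and the salt shaker at (338,325). I'll fit the dispenser pose from these.

```bash
cat > h.py <<'E'
import cv2,numpy as np
from scipy.optimize import least_squares
C={n:dict(np.load(n+'.npz')) for n in('top','side')}
T=lambda u,v:(150+u/5.3333,160+v/5.3333)
S=lambda u,v:(180+u/4,160+v/4)
def proj(n,p):
    c=C[n];return cv2.projectPoints(np.array(p,float).reshape(-1,1,3),c['rvec'],c['tvec'],c['K'],None)[0].reshape(-1,2)
def atz(n,uv,z):
    c=C[n];R=cv2.Rodrigues(c['rvec'])[0];o=-R.T@c['tvec'];d=R.T@np.linalg.inv(c['K'])@np.array([*uv,1]);return (o+d*(z-o[2])/d[2])
def w(q,p):
    x,y,a=q;p=np.atleast_2d(p);c,s=np.cos(a),np.sin(a);return np.c_[x+c*p[:,0]-s*p[:,1],y+s*p[:,0]+c*p[:,1],p[:,2]]
E
python3 - <<'E'
from h import *
P=[('top',T(620,220),(.220,.020,.128)),('top',T(75,130),(-.145,0,.048)),('top',T(460,135),(.110,.051,.120)),('top',T(465,278),(.130,-.038,.058)),('top',T(270,235),(-.005,-.038,.058)),
('side',S(277,88),(.220,.020,.128)),('side',S(80,458),(-.150,.045,.048)),('side',S(225,480),(-.150,-.045,.048))]
f=lambda q:np.concatenate([proj(n,w(q,p))[0]-uv for n,uv,p in P])
r=least_squares(f,[.45,.05,-1.7],loss='soft_l1');q=r.x;print(q,np.round(f(q).reshape(-1,2),1).tolist());np.save('q.npy',q)
def dl(p):
    c,s=np.cos(q[2]),np.sin(q[2]);d=p[:2]-q[:2];return np.round([c*d[0]+s*d[1],-s*d[0]+c*d[1]],3)
for n,cam,uv,z in[('timer body','top',T(177,153),.035),('timer knob','top',T(167,143),.049),('timer knob s','side',S(173,398),.049),('salt','top',T(338,325),.08),('capA','top',T(707,318),.025),('micro lower left','top',T(400,15),.0),('jar','top',(127,231),.106)]:
    p=atz(cam,uv,z);print(n,p.round(3),dl(p))
for n,p in[('paddle',(.22,.02,.128)),('landing',(-.08,0,0))]:print(n,w(q,p))
E
```

```text
[ 0.5097456   0.16768774 -1.83020658] [[0.5, 0.1], [-0.1, -0.1], [0.6, -0.6], [-0.3, 1.1], [-1.3, -0.1], [-0.3, -1.0], [-0.2, -0.3], [0.3, 0.4]]
timer body [0.532 0.242 0.035] [-0.078  0.002]
timer knob [0.537 0.247 0.049] [-0.083  0.006]
timer knob s [0.539 0.246 0.049] [-0.083  0.009]
salt [0.413 0.131 0.08 ] [ 0.06  -0.084]
capA [ 0.416 -0.109  0.025] [ 0.292 -0.019]
micro lower left [0.63  0.095 0.   ] [0.04  0.135]
jar [0.383 0.417 0.106] [-0.209 -0.186]
paddle [[ 0.47264411 -0.05008158  0.128     ]]
landing [[0.53026645 0.24501106 0.        ]]
```

servo_tool --travel '[[-0.93,-0.52,0.02],[-0.93,-0.52,0.02],[-0.93,-0.52,0.02],[-0.93,-0.52,0.02],[-0.93,-0.52,0.02]]' --rotation '[[0,0,0.507],[0,0,0.507],[0,0,0.507],[0,0,0.507],[0,0,0.507]]' --jaw -1

```text
time_s: 0.72
position: [0.3763, 0.3945, 0.2167]
orientation: [0.556, 0.831, -0.0, -0.0]
contact_force: [0.6, -0.1, -0.2]
width: 0.0877
grip_force: 0.0
```

```bash
cat >> h.py <<'E'
from scipy.spatial.transform import Rotation as Ro
def go(x,y,z,dy=0):
    "dispenser-frame TCP target -> travel, rotation shares; tool y along dispenser +y"
    from cell import get_obs
    q=np.load('q.npy');o=get_obs();R=Ro.from_quat(o['orientation'])
    a=q[2]+np.pi/2;yv=np.array([np.cos(a),np.sin(a),0]);zv=np.array([0,0,-1.]);Rt=Ro.from_matrix(np.c_[np.cross(yv,zv),yv,zv])
    p=w(q,(x,y,z))[0]
    d=o['position']-[*q[:2],0];c,s=np.cos(q[2]),np.sin(q[2])
    print('t',o['time_s'],'disp',np.round([c*d[0]+s*d[1],-s*d[0]+c*d[1],d[2]],4),'q',np.round(o['q'],2),'F',np.round(o['contact_force'],1))
    print('travel',np.round(R.inv().apply(p-o['position'])/.5,3),'rot',np.round((R.inv()*Rt).as_rotvec()/np.pi,3))
E
python3 -c "
from h import *;go(-.082,.006,.2)"
```

```text
t 0.725 disp [-0.185  -0.1872  0.2167] q [-1.12  0.28  0.27  1.81 -0.09  1.06 -0.42] F [ 0.6 -0.1 -0.2]
travel [-0.398  0.182  0.033] rot [-0.    -0.     0.208]
```

servo_tool --travel '[[-0.4,0.18,0.03],[-0.4,0.18,0.03],[-0.4,0.18,0.03],[-0.4,0.18,0.03],[-0.4,0.18,0.03]]' --rotation '[[0,0,0.208],[0,0,0.208],[0,0,0.208],[0,0,0.208],[0,0,0.208]]'

```text
time_s: 1.35
position: [0.5372, 0.2437, 0.2012]
orientation: [0.793, 0.609, -0.001, 0.001]
contact_force: [0.5, 0.5, -0.5]
width: 0.0876
grip_force: 0.0
```

```bash
python3 - <<'E'
from h import *
from cell import *
go(-.082,.006,.012)
o=get_obs();c=read_camera('wrist');cv2.imwrite('pics/w1.png',c['pixels'][:,:,::-1])
K=c['K'];H=c['hand_eye'];print(K.tolist(),H.tolist())
R=Ro.from_quat(o['orientation']).as_matrix();q=np.load('q.npy')
def pw(p):
    t=R.T@(p-o['position']);m=np.linalg.inv(H)@[*t,1];m=m[:3];th=np.arctan2(np.hypot(*m[:2]),m[2]);u=m[:2]/np.hypot(*m[:2]);return K[:2,2]+K[0,0]*th*u
for p in[(-.082,.006,.049),(-.14,.045,.048),(-.14,-.045,.048),(-.02,.045,0),(-.02,-.045,0)]:print(p,pw(w(q,p)[0]).round(0))
E
```

```text
t 1.35 disp [-0.0805  0.0071  0.2012] q [-0.87  0.39  0.48  1.74 -0.2   1.06 -0.58] F [ 0.5  0.5 -0.5]
travel [ 0.004 -0.002  0.378] rot [ 0.     0.001 -0.   ]
[[297.3186396354542, 0.0, 256.34446587169253], [0.0, 297.3186396354542, 188.42123819306212], [0.0, 0.0, 1.0]] [[0.00035717134673215935, -0.9577524700943556, -0.2875935994711772, 0.07965589143233154], [0.9999998991753175, 0.00026380661021865653, 0.0003633943117950151, 2.604569927056044e-05], [-0.00027217270714291307, -0.2875937002686798, 0.9577524677534295, -0.16133928208182136], [0.0, 0.0, 0.0, 1.0]]
(-0.082, 0.006, 0.049) [255. 174.]
(-0.14, 0.045, 0.048) [292. 121.]
(-0.14, -0.045, 0.048) [207. 121.]
(-0.02, 0.045, 0) [285. 211.]
(-0.02, -0.045, 0) [217. 211.]
```

View pics/w1.png

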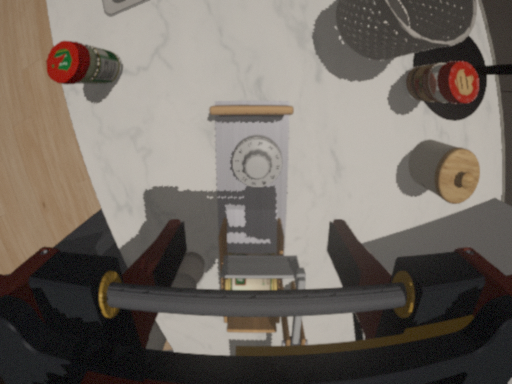

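The wrist view shows the timer's knob at (258,162), against (255,174) predicted, and the stop's inner edge at v=115, against 121. So the timer is about 11 mm nearer the stop than I estimated, and the whole dispenser about 6 mm toward -x. I'll shift and go partly down.

servo_tool --travel '[[0.022,0.0,0.05],[0.022,0.0,0.12],[0.022,0.0,0.18],[0.022,0.0,0.18],[0.022,0.0,0.18]]' --rotation '[[0,0,0],[0,0,0],[0,0,0],[0,0,0],[0,0,0]]'

```text
time_s: 2.02
position: [0.5385, 0.2584, 0.1128]
orientation: [0.791, 0.612, 0.001, -0.0]
contact_force: [-0.7, -0.5, 0.4]
width: 0.0879
grip_force: 0.0
```

```bash
cat >> h.py <<'E'
def wr(name,pts):
    from cell import get_obs,read_camera
    o=get_obs();c=read_camera('wrist');cv2.imwrite(name,c['pixels'][:,:,::-1]);K=c['K'];H=c['hand_eye']
    R=Ro.from_quat(o['orientation']).as_matrix();q=np.load('q.npy')
    for p in pts:
        t=R.T@(w(q,p)[0]-o['position']);m=(np.linalg.inv(H)@[*t,1])[:3];h=np.hypot(*m[:2]);print(p,(K[:2,2]+K[0,0]*np.arctan2(h,m[2])*m[:2]/h).round(0))
E
python3 -c "
from h import *;go(-.094,.006,.012)
wr('pics/w2.png',[(-.094,.007,.049),(-.146,.045,.048),(-.146,-.045,.048),(-.084,.007,.049)])"
```

```text
t 2.025 disp [-0.0951  0.0045  0.1128] q [-0.85  0.5   0.44  1.8  -0.26  0.89 -0.54] F [-0.7 -0.5  0.4]
travel [-0.002  0.003  0.202] rot [ 0.    -0.     0.002]
(-0.094, 0.007, 0.049) [259. 204.]
(-0.146, 0.045, 0.048) [309. 140.]
(-0.146, -0.045, 0.048) [193. 140.]
(-0.084, 0.007, 0.049) [259. 216.]
```

View pics/w2.png

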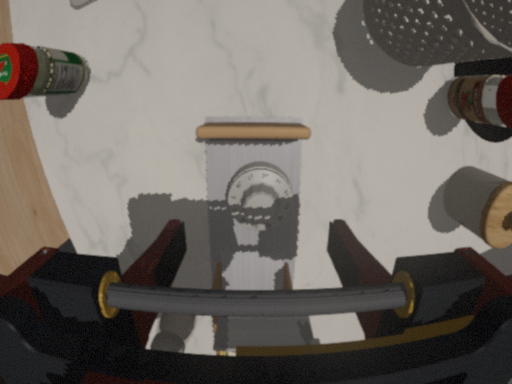

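The knob is at (261,203), against (259,204) predicted, so the tool is aligned. I'll lower the open fingers to straddle the timer along the dispenser's y.

servo_tool --travel '[[0,0.006,0.04],[0,0.006,0.09],[0,0.006,0.14],[0,0.006,0.18],[0,0.006,0.2]]' --rotation '[[0,0,0],[0,0,0],[0,0,0],[0,0,0],[0,0,0]]'

```text
time_s: 2.7
position: [0.541, 0.2563, 0.0103]
orientation: [0.791, 0.611, -0.001, -0.0]
contact_force: [0.5, 0.3, -0.4]
width: 0.0876
grip_force: 0.0
```

servo_tool --travel '[[0,-0.01,0],[0,-0.02,0],[0,-0.03,0],[0,-0.04,0],[0,-0.05,0]]' --rotation '[[0,0,0],[0,0,0],[0,0,0],[0,0,0],[0,0,0]]'

```text
time_s: 3.32
position: [0.5172, 0.2632, 0.0122]
orientation: [0.791, 0.612, 0.001, 0.0]
contact_force: [0.8, 0.6, 1.0]
width: 0.088
grip_force: 0.4
```

servo_tool --travel '[[0,-0.015,0],[0,-0.03,0],[0,-0.045,0],[0,-0.06,0],[0,-0.075,0]]' --rotation '[[0,0,0],[0,0,0],[0,0,0],[0,0,0],[0,0,0]]'

```text
time_s: 3.95
position: [0.4804, 0.2725, 0.0117]
orientation: [0.791, 0.612, -0.0, -0.0]
contact_force: [1.0, 0.2, 0.4]
width: 0.0879
grip_force: 0.3
```

```bash
python3 -c "
from h import *;go(-.094,-.113,.012)"
```

```text
t 3.95 disp [-0.0937 -0.0553  0.0117] q [-0.88  0.59  0.37  1.97 -0.34  0.65 -0.55] F [1.  0.2 0.4]
travel [ 0.001 -0.115 -0.001] rot [-0.     0.     0.001]
```

servo_tool --travel '[[0,-0.015,0],[0,-0.03,0],[0,-0.045,0],[0,-0.06,0],[0,-0.07,0]]' --rotation '[[0,0,0],[0,0,0],[0,0,0],[0,0,0],[0,0,0]]'

```text
time_s: 4.58
position: [0.4465, 0.2814, 0.0118]
orientation: [0.791, 0.612, -0.0, -0.0]
contact_force: [0.7, 0.0, -0.8]
width: 0.0878
grip_force: 0.2
```

servo_tool --travel '[[0,-0.013,0],[0,-0.024,0],[0,-0.033,0],[0,-0.04,0],[0,-0.044,0]]' --rotation '[[0,0,0],[0,0,0],[0,0,0],[0,0,0],[0,0,0]]'

```text
time_s: 5.2
position: [0.4256, 0.2868, 0.0118]
orientation: [0.791, 0.612, -0.0, -0.0]
contact_force: [0.1, -0.2, 0.4]
width: 0.0877
grip_force: 0.2
```

servo_tool --travel '[[0,0.012,0],[0,0.02,0],[0,0.02,-0.06],[0,0.02,-0.16],[0,0.02,-0.28]]' --rotation '[[0,0,0],[0,0,0],[0,0,0],[0,0,0],[0,0,0]]'

```text
time_s: 5.82
position: [0.4353, 0.2834, 0.1526]
orientation: [0.791, 0.611, -0.001, 0.0]
contact_force: [0.7, 1.4, 0.4]
width: 0.0881
grip_force: 0.0
```

```bash
python3 -c "
from h import *;go(.15,-.02,.25)
wr('pics/w3.png',[(-.094,-.099,.049),(-.094,-.072,.049),(-.146,.045,.048),(-.146,-.045,.048)])"
```

```text
t 5.825 disp [-0.0928 -0.1016  0.1526] q [-1.07  0.33  0.5   1.95 -0.2   0.91 -0.73] F [0.7 1.4 0.4]
travel [-0.487  0.161 -0.194] rot [-0.     0.001  0.001]
(-0.094, -0.099, 0.049) [259. 187.]
(-0.094, -0.072, 0.049) [288. 187.]
(-0.146, 0.045, 0.048) [407. 136.]
(-0.146, -0.045, 0.048) [319. 132.]
```

View pics/w3.png

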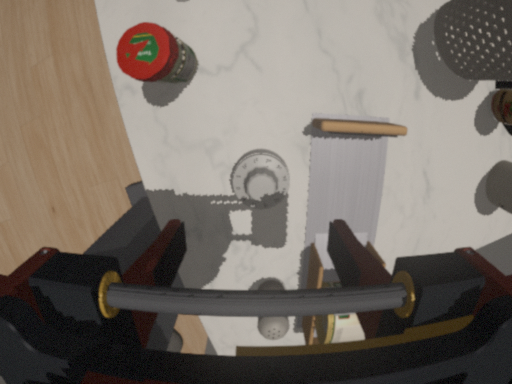

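The timer stands upright off the plate at (261,184), dispenser y about -0.098. Next I'll close the jaw and go above the paddle.

servo_tool --travel '[[-0.02,0.01,-0.12],[-0.617,0.227,-0.175],[-0.617,0.227,-0.175],[-0.617,0.227,-0.175],[-0.617,0.227,-0.175]]' --rotation '[[0,0,0],[0,0,0],[0,0,0],[0,0,0],[0,0,0]]' --jaw 1

```text
time_s: 6.5
position: [0.4612, 0.023, 0.2339]
orientation: [0.791, 0.611, 0.001, 0.0]
contact_force: [0.9, -0.7, -0.2]
width: 0.0414
grip_force: 0.0
```

```bash
python3 -c "
from h import *;go(.215,.012,.18)"
```

```text
t 6.5 disp [ 0.1523 -0.0098  0.2339] q [-0.78  0.12  0.69  1.99 -0.09  1.06 -0.3 ] F [ 0.9 -0.7 -0.2]
travel [-0.126  0.043  0.108] rot [ 0.    -0.     0.001]
```

servo_tool --travel '[[-0.125,0.044,0.0],[-0.125,0.044,0.05],[-0.125,0.044,0.1],[-0.125,0.044,0.1],[-0.125,0.044,0.1]]' --rotation '[[0,0,0],[0,0,0],[0,0,0],[0,0,0],[0,0,0]]'

```text
time_s: 7.12
position: [0.467, -0.0409, 0.184]
orientation: [0.791, 0.611, 0.0, 0.0]
contact_force: [0.7, -0.5, -0.6]
width: 0.0006
grip_force: 0.0
```

```bash
python3 -c "
from h import *;go(.215,.012,.128)
print(__import__('cell').get_obs()['width'])
wr('pics/w4.png',[(.19,-.015,.128),(.19,.055,.128),(.24,-.015,.128),(.215,.02,.128),(.215,.012,.184)])"
```

```text
t 7.125 disp [0.2126 0.0122 0.184 ] q [-0.64  0.21  0.73  2.04 -0.18  0.94 -0.07] F [ 0.7 -0.5 -0.6]
travel [-0.005 -0.001  0.112] rot [0.    0.    0.001]
0.0006405858966118655
(0.19, -0.015, 0.128) [220. 178.]
(0.19, 0.055, 0.128) [312. 178.]
(0.24, -0.015, 0.128) [223. 237.]
(0.215, 0.02, 0.128) [266. 209.]
(0.215, 0.012, 0.184) [256. 242.]
```

View pics/w4.png

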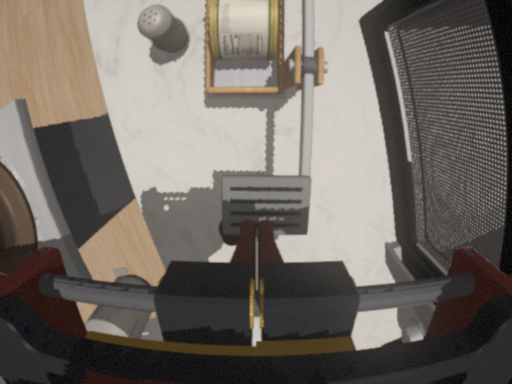

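The paddle spans (222..310, 177..235), which matches the prediction, and the closed fingertips are over its middle. Pressing now.

servo_tool --travel '[[-0.004,0.004,0.05],[-0.004,0.004,0.09],[-0.004,0.004,0.12],[-0.004,0.004,0.15],[-0.004,0.004,0.17]]' --rotation '[[0,0,0],[0,0,0],[0,0,0],[0,0,0],[0,0,0]]'

```text
time_s: 7.8
position: [0.4687, -0.0426, 0.0981]
orientation: [0.791, 0.612, 0.001, 0.0]
contact_force: [0.1, 1.7, 5.4]
width: 0.0009
grip_force: 2.4
```

servo_tool --travel '[[0,0,0.004],[0,0,0.008],[0,0,0.008],[0,0,0.008],[0,0,0.008]]' --rotation '[[0,0,0],[0,0,0],[0,0,0],[0,0,0],[0,0,0]]'

```text
time_s: 8.43
position: [0.4687, -0.0428, 0.0949]
orientation: [0.791, 0.612, 0.001, 0.0]
contact_force: [-0.9, 1.0, 4.9]
width: 0.0002
grip_force: 2.4
```

servo_tool --travel '[[0,0,0],[0,0,0],[0,0,0],[0,0,0],[0,0,0]]' --rotation '[[0,0,0],[0,0,0],[0,0,0],[0,0,0],[0,0,0]]'

```text
time_s: 9.05
position: [0.4687, -0.0427, 0.0949]
orientation: [0.791, 0.612, 0.001, 0.0]
contact_force: [0.3, 1.8, 5.3]
width: 0.0004
grip_force: 2.4
```

servo_tool --travel '[[0,0,0],[0,0,0],[0,0,0],[0,0,0],[0,0,0]]' --rotation '[[0,0,0],[0,0,0],[0,0,0],[0,0,0],[0,0,0]]'

```text
time_s: 9.68
position: [0.4687, -0.0428, 0.0949]
orientation: [0.791, 0.612, 0.001, 0.0]
contact_force: [-0.3, 1.9, 5.8]
width: 0.0006
grip_force: 2.4
```

```bash
python3 - <<'E'
from h import *
from cell import *
go(.215,.012,.184)
a=read_camera('top')['pixels'][160:250,150:300,::-1];b=read_camera('side')['pixels'][160:310,180:320,::-1]
cv2.imwrite('pics/m.png',np.hstack([cv2.resize(a,(450,270)),cv2.resize(b,(350,375))[:270]]))
E
```

```text
t 9.675 disp [0.2139 0.0143 0.0949] q [-0.55  0.37  0.66  2.13 -0.33  0.75  0.07] F [-0.3  1.9  5.8]
travel [-0.002 -0.004 -0.178] rot [ 0.    -0.     0.002]
```

View pics/m.png

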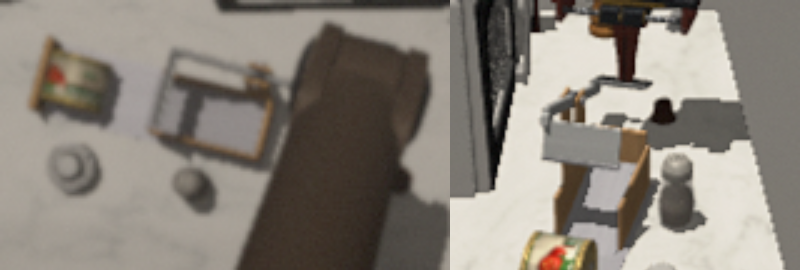

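The tin has rolled out to the end stop and lies against it at (80,80) in the left picture. The gate is up and the timer hasn't moved. I'll let the paddle up gently and retreat.

servo_tool --travel '[[0,0,-0.02],[0,0,-0.04],[0,0,-0.06],[0,0,-0.08],[0,0,-0.12]]' --rotation '[[0,0,0],[0,0,0],[0,0,0],[0,0,0],[0,0,0]]'

```text
time_s: 10.4
position: [0.4672, -0.0424, 0.1545]
orientation: [0.791, 0.612, -0.001, -0.001]
contact_force: [-0.8, 0.1, -0.2]
width: 0.0002
grip_force: 0.0
```

servo_tool --travel '[[0,0,-0.08],[0,0,-0.15],[0,0,-0.15],[0,0,-0.15],[0,0,-0.15]]' --rotation '[[0,0,0],[0,0,0],[0,0,0],[0,0,0],[0,0,0]]'

```text
time_s: 11.02
position: [0.4672, -0.0429, 0.2283]
orientation: [0.791, 0.612, -0.001, -0.001]
contact_force: [-0.6, -0.0, -0.7]
width: 0.0004
grip_force: 0.0
```

servo_tool --travel '[[0,0,0],[0,0,0],[0,0,0],[0,0,0],[0,0,0]]' --rotation '[[0,0,0],[0,0,0],[0,0,0],[0,0,0],[0,0,0]]'

```text
time_s: 11.65
position: [0.468, -0.0432, 0.2294]
orientation: [0.791, 0.611, 0.0, -0.0]
contact_force: [0.0, -0.7, -0.1]
width: 0.0004
grip_force: 0.0
```

```bash
python3 - <<'E'
from h import *
from cell import *
a=read_camera('top')['pixels'][160:250,150:300,::-1];b=read_camera('side')['pixels'][160:310,180:320,::-1]
cv2.imwrite('pics/m2.png',np.hstack([cv2.resize(a,(450,375)),cv2.resize(b,(350,375))]))
E
```

```text
(no output)
```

View pics/m2.png

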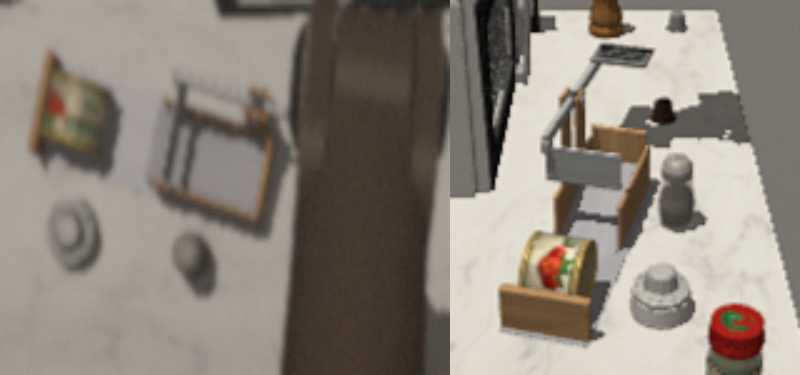

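The gate is shut with the paddle up. The tin rests at the stop, the timer stands upright off the plate, and the robot is clear.

```bash
python3 -c "
from cell import *;print(finish_job())"
```

```text
the job is handed in; nothing more can be done
None
```

I handed the job in at about 12 s, but the interface gave no verdict; in the last pictures the timer stands upright off the base plate, the tin rests at the end stop, the gate is shut and the arm is clear.

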